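# Clear the stray cartridge and hold the grease-gun rod out at its latch groove

### The job

The grease gun in the vise is to be reloaded. First put the stray grease cartridge that lies in the way of its T-handle up with the others: lay it lengthwise in the gap on top of the two in the carton tray, ends about level, and let go of it. Then grip the T-handle, pull it straight out against its spring until the groove in the rod is in line with the latch plate on the end cap, and finish holding it there, without letting go, so that the latch can be swung in; leave the other things on the bench where they are.

Things in the scene. Friction and masses are not known exactly. Their poses are not given: they have to be found in the camera images.
- gun: Grey machine vise, fixed, clamping the 46 mm steel barrel of a mini grease gun (head unscrewed). Origin on the bench under the barrel's middle. Barrel along y, axis 55 mm above the bench; end cap 51 mm across, its face at y -100 mm; open mouth at y +100. Rod comes out to -y. Jaws: y -50 to 50, x -60 to 76, 73 mm high; vise screw and bar out to x -160, up to 62 mm high.
- t_handle: Black T-handle on the gun's 10 mm steel rod, sliding along the gun's y only. Origin: middle of its cross bar, 55 mm above the bench; axes as the gun's. Bar upright, round, 12 mm thick, 19 to 91 mm above the bench; hub 16 mm across at the rod. At rest 46 mm out from the cap face; pull 120 mm further (end stop 140). A spring draws it back: 6 N at rest, 15.5 N there.
- groove (a point): Middle of the turned groove in the rod (10 mm long, narrowed to 6 mm), 161 mm from the T-handle's origin towards the barrel (+y); inside the barrel at rest. In line with the latch plate, the whole groove has just come out of the cap.
- latch (a point): Point on the rod's axis in the plane of the latch plate (a small forked steel plate 2 mm thick on a pivot screw on the end cap, swung aside and down); 5 mm out from the cap face. Axes parallel to the gun's, pull direction -y.
- stray: The stray grease cartridge: a cylinder 38 mm in diameter and 135 mm long, brown cardboard with a paper band, 0.09 to 0.18 kg, lying on the bench across the way of the T-handle. Origin at its middle on its axis, 19 mm above the bench at the start; its axis is its x; it may roll, so its y and z point anywhere.
- tray: Shallow cardboard carton tray (fixed), 156 mm long (its x), 84 mm wide (its y), walls 24 mm high and 3 mm thick, floor 4 mm thick. Origin under its middle, on the bench. Two cartridges lie in it side by side along x; one lying in the gap on top has its axis about 55 mm above the bench.
- base_left: Cartridge of the same kind in the tray, on the +y side; origin at its middle on its axis, which is its x, 23 mm above the bench.
- base_right: Cartridge of the same kind in the tray, on the -y side; origin as base_left.
- pump_head: The gun's unscrewed pump head with lever and spout, aluminium, about 200 x 100 x 50 mm, lying on the bench. Leave alone.
- oil_can: Upright blue oil bottle, 56 mm across, 120 mm high; origin under it. Leave alone.
- spray_can: Upright green spray can, 66 mm across, 190 mm high; origin under it. Leave alone.
- screw_jar: Small glass jar, 60 mm across, 62 mm high; origin under it. Leave alone.
- tape_measure: Yellow tape measure lying on its side, about 75 x 62 x 36 mm; origin under it. Leave alone.
- wrench: Steel wrench, 180 mm long, lying on the bench. Leave alone.
- screwdriver: Screwdriver lying on the bench. Leave alone.

How it is judged:
By the outcome, as a careful person would: the job done as asked, in the order asked, and still so for the second after the job is handed in, while the arm keeps its last pose, push and grip.
It also fails if it takes over 46 s, if anything falls off the work surface, if the arm or the gripper's body presses on something with over 40 N, if the wrist force passes 120 N, or if a joint passes its speed limit or range.

### The arm

A 7-joint arm with a two-finger parallel gripper is mounted at the origin on the work surface. World frame = base frame: x ahead of the robot, y to its left, z up, the work surface at z = 0. Lengths are in m, angles in rad, forces in N, time in s.
With the tool pointing down it reaches from about 0.425 to 0.825 m from the base axis. Payload 3.6 kg.
Tool frame: the origin (TCP) lies on the mounting face of the last link; the fingertips stand 173 mm ahead of it and the grasp point (between the pads) lies r.hold_point_z ahead of it (r.hold_point_z is the distance from the TCP to the grasp point, in m); z points along the fingers, y is the line along which they close (so a half turn about z gives the same grasp; the last joint's range is limited). The gripper opens to 85 mm and grips with 20 to 120 N. Pads are 22 mm wide; open, the fingers measure 114 mm over their backs; the gripper's body (76 mm by 85 mm) begins 54 mm behind the grasp point. The pads swing forward as they close: fully open they stand 13 mm farther back than shut.
Start: joints at [-1.236, 0.615, -0.013, 1.423, 0.008, 1.103, -0.04], TCP at [0.229, 0.608, 0.405] pointing down, gripper open.
Joint ranges: [-3.12, 3.12], [-0.3, 2.06], [-1.34, 1.32], [0.26, 2.42], [-1.36, 4.5], [0.01, 1.98], [-2.84, 2.84]. Speed limits (rad/s): [2.79, 2.79, 3.14, 3.14, 3.14, 3.14, 3.14].

### API

Orientations are given as a 3x3 rotation matrix whose columns are the frame's x, y, z axes.
In Python, from bench import r gives the robot as it stands. The module is installed in compiled form; this text tells all that it offers. Calls block until the motion is done:
- r.move_pose(position, orientation): joint-space move of the TCP to a pose.
- r.line_to(position, rotation=None, v=0.15, until_force=None): straight line of the TCP; rotation=None keeps the orientation; v is the mean speed in m/s. With until_force (N) it stops when the force on the tool has changed by that much, and returns True; else False.
- r.move_joints(angles): joint-space move.
- r.open_gripper() and r.close(force=None): open the fingers fully, or close them until they stop; force is the grip in N (None keeps the last).
- r.dwell(seconds).
- r.solve_ik(position, orientation): joint angles nearest the present ones, or None.
- r.get_state(): the state.
- r.snapshot(name): name is "scene" or "top" or "wrist"; returns a dict with "color" (400x640x3 uint8, red, green, blue), "vertical_fov" (degrees; the focal length in pixels is half the picture's height over the tangent of half this angle, whatever the lens; pixels are square), "cx", "cy" (the principal point, pixels), "k1" (the pictures are not rectified: a ray, as slopes to the right and down, at radius r is drawn at 1 + k1 r^2 times it, then the intrinsics apply), "R" (3x3) and "t" (3): a world point X has camera coordinates R X + t; the wrist camera has in their place "hand_eye" (4x4, takes a point from camera to tool coordinates, whose origin is the TCP and whose axes are the flange's). Camera axes: x right, y down, z forward; pixel columns grow to the right and rows downward; lengths in m; the calibration is good to about 2 mm. A picture is of the moment at which its call begins: read the wrist's pose just before it. There is no depth.
A pose or a line that the arm cannot do raises r.MotionError and nothing moves.
- r.sign_off(): hands the job in; it is judged then, once.
The state is a dict: "time": time; "joint_positions": joint angles; "qd": joint speeds; "joint_torque": joint torques, N m; "tool_pos": TCP position; "eef_rot": TCP orientation; "force": force on the tool from outside, world axes, zero at the start; "wrist_torque": the same for the moment, N m; "width": opening from 0.0 (shut) to 1.0 (fully open); "grip_force": force on a finger pad.
Only numpy, scipy, OpenCV 4.12 (cv2) and the standard library are available. Lean on these libraries where they do the work, as an engineer would, in place of code of your own. Each camera call takes 0.05 s, during which the arm holds its last target. There are 200 camera calls.

## Working session

There is one attempt and no reset: what is moved stays moved. The work goes in short steps, each a Python script; the robot and the scene stay as the last script left them, time stands still between calls to the robot, and variables do not carry over. Pictures are saved under pics/ and viewed, at most 10 in all, crops included, and the job is handed in when it is done.

```bash
mkdir -p pics
python3 - <<'E'
from bench import r
import cv2,pickle
s=r.get_state();d={}
for n in("scene","top"):
    p=r.snapshot(n);d[n]=p
    cv2.imwrite(f"pics/{n}0.png",p["color"][:,:,::-1]);print(n,{k:v for k,v in p.items() if k!="color"})
pickle.dump(d,open("snap0.pkl","wb"))
print(r.hold_point_z,s)
E
```

```text
scene {'vertical_fov': 42.646894057151506, 'cx': 320.31030818466866, 'cy': 203.67574311253404, 'k1': -0.07135911822493186, 'R': array([[-0.47882245,  0.8779111 ,  0.00107897],
       [ 0.71147937,  0.38876817, -0.58536861],
       [-0.51432107, -0.27951997, -0.81076656]]), 't': array([ 0.26250197, -0.36728555,  2.2775242 ])}
top {'vertical_fov': 47.77646428476789, 'cx': 326.88886968215587, 'cy': 204.9581701672869, 'k1': 0.035043125106664866, 'R': array([[ 0.03840162, -0.99924107, -0.00652723],
       [-0.97409128, -0.03597662, -0.22327529],
       [ 0.22287101,  0.01493225, -0.97473357]]), 't': array([-0.01139409,  0.59651814,  1.23617028])}
0.1547 {'time': 0.0, 'joint_positions': array([-1.2365342 ,  0.61595066, -0.01260655,  1.42494471,  0.00810037,
        1.10339092, -0.04039537]), 'qd': array([-0.0007945 , -0.00102801, -0.00037004, -0.0014533 , -0.00057151,
        0.00044226, -0.00194853]), 'joint_torque': array([-1.48004274e-04, -4.69231582e+01,  2.59359162e-01, -1.71032614e+01,
        1.00277091e-02,  9.93698282e-03, -1.79240836e-06]), 'tool_pos': array([0.22931647, 0.6078574 , 0.40350199]), 'eef_rot': array([[-9.35650553e-01,  3.52926693e-01, -8.90219222e-04],
       [ 3.52927813e-01,  9.35647243e-01, -2.48898413e-03],
       [-4.54977762e-05, -2.64300250e-03, -9.99996506e-01]]), 'force': array([ 0.53228017, -0.0174398 ,  0.50056579]), 'wrist_torque': array([-0.01899378,  0.01440773,  0.02680684]), 'grip_force': 0.0, 'width': 0.9996394107823461}
```

View pics/top0.png

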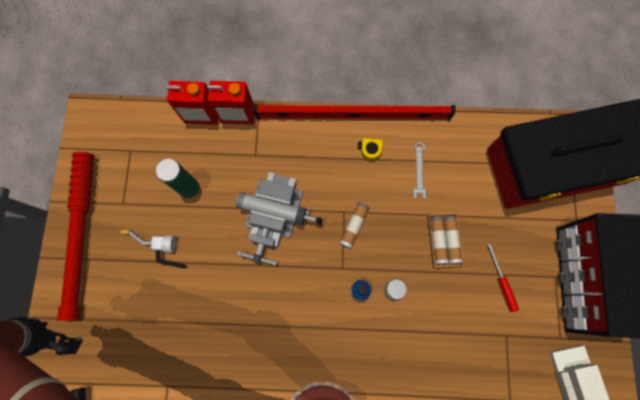

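View pics/scene0.png

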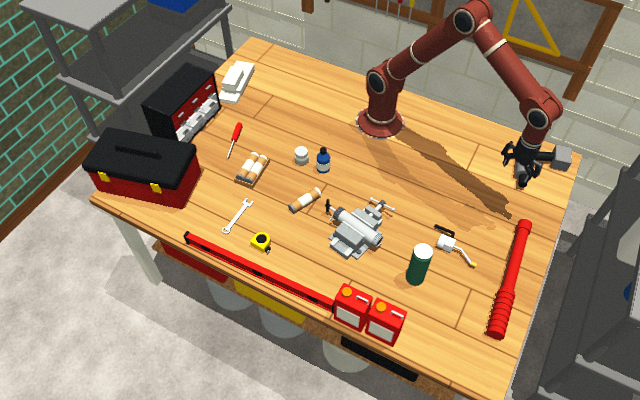

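Top view: T-handle at about (318,221), stray from (362,207) to (347,244), tray from (432,216) to (460,264), gun at about (270,212). Jar (397,289) and oil can (361,290) are below (nearer the robot).

```bash
cat > h.py <<'E'
import numpy as np,cv2
from bench import r
def K(p):
    f=200/np.tan(np.radians(p["vertical_fov"])/2); return np.array([[f,0,p["cx"]],[0,f,p["cy"]],[0,0,1.]])
D=lambda p:np.array([p["k1"],0,0,0,0.])
def snap(name):
    s=r.get_state();p=r.snapshot(name)
    if name=="wrist":
        H=np.eye(4);H[:3,:3]=s["eef_rot"];H[:3,3]=s["tool_pos"];M=np.linalg.inv(H@p["hand_eye"])
        p["R"],p["t"]=M[:3,:3],M[:3,3]
    return p
def rays(p,uv):
    n=cv2.undistortPoints(np.array(uv,float).reshape(-1,1,2),K(p),D(p)).reshape(-1,2)
    return -p["R"].T@p["t"],np.c_[n,np.ones(len(n))]@p["R"]
def onz(p,uv,z):
    c,d=rays(p,uv);return c+d*((z-c[2])/d[:,2])[:,None]
def proj(p,X):
    return cv2.projectPoints(np.array(X,float).reshape(-1,3),cv2.Rodrigues(p["R"])[0],p["t"],K(p),D(p))[0].reshape(-1,2)
def down(a):
    "tool down, closing line (tool y) at world angle a"
    y=np.array([np.cos(a),np.sin(a),0]);z=np.array([0,0,-1.]);return np.c_[np.cross(y,z),y,z]
E
python3 - <<'E'
from h import *;import pickle
d=pickle.load(open("snap0.pkl","rb"));p=d["top"]
for n,uv,z in[("stray",[(362,206),(347,244)],.03),("tray",[(431,216),(458,215),(433,266),(462,264)],.03),("handle",[(319,221)],.085),("rod",[(308,218)],.055),("barrel ends",[(240,201),(304,216)],.055),("oil/jar",[(361,290),(397,289)],.1)]:
    print(n,onz(p,uv,z).round(3).tolist())
w=r.snapshot("wrist");print(w["hand_eye"].round(3).tolist(),w["vertical_fov"])
# camera view candidates
for X in([.5,-.0,.45],[.5,-.1,.45],[.55,-.1,.4]):
  for a in np.arange(-3,3.2,.5):
    q=r.solve_ik(X,down(a)); 
    if q is not None: print(X,round(a,2),np.round(q,2))
E
```

```text
stray [[0.606, -0.093, 0.03], [0.491, -0.051, 0.03]]
tray [[0.583, -0.296, 0.03], [0.589, -0.375, 0.03], [0.437, -0.3, 0.03], [0.446, -0.382, 0.03]]
handle [[0.545, 0.031, 0.085]]
rod [[0.559, 0.064, 0.055]]
barrel ends [[0.602, 0.265, 0.055], [0.564, 0.076, 0.055]]
oil/jar [[0.358, -0.09, 0.1], [0.364, -0.187, 0.1]]
[[0.001, -0.962, -0.273, 0.069], [1.0, 0.0, 0.001, -0.001], [-0.001, -0.273, 0.962, 0.031], [0.0, 0.0, 0.0, 1.0]] 63.31791473014858
[0.5, -0.0, 0.45] -3.0 [-0.76  0.54  1.14  1.8  -0.53  1.16 -2.45]
[0.5, -0.0, 0.45] -2.5 [-0.76  0.54  1.14  1.8  -0.53  1.16 -1.95]
[0.5, -0.0, 0.45] -2.0 [-0.76  0.54  1.14  1.8  -0.53  1.16 -1.45]
[0.5, -0.0, 0.45] -1.5 [-0.61  0.43  0.83  1.8  -0.36  1.08 -1.15]
[0.5, -0.0, 0.45] -1.0 [-0.53  0.4   0.7   1.79 -0.29  1.06 -0.73]
[0.5, -0.0, 0.45] -0.5 [-0.46  0.38  0.59  1.79 -0.24  1.05 -0.28]
[0.5, -0.0, 0.45] 0.0 [-0.38  0.36  0.47  1.79 -0.19  1.04  0.16]
[0.5, -0.0, 0.45] 0.5 [-0.3   0.35  0.36  1.79 -0.14  1.03  0.61]
[0.5, -0.0, 0.45] 1.0 [-0.25  0.34  0.28  1.79 -0.11  1.03  1.07]
[0.5, -0.0, 0.45] 1.5 [-0.19  0.34  0.2   1.78 -0
[... 1242 characters left out ...]
  0.72  1.13  1.72 -0.7   1.18 -1.16]
[0.55, -0.1, 0.4] -1.5 [-0.36  0.59  0.81  1.71 -0.48  1.05 -0.89]
[0.55, -0.1, 0.4] -1.0 [-0.29  0.55  0.69  1.71 -0.4   1.02 -0.46]
[0.55, -0.1, 0.4] -0.5 [-0.23  0.53  0.59  1.71 -0.34  1.   -0.02]
[0.55, -0.1, 0.4] 0.0 [-0.17  0.51  0.49  1.71 -0.28  0.99  0.41]
[0.55, -0.1, 0.4] 0.5 [-0.12  0.5   0.4   1.71 -0.22  0.98  0.86]
[0.55, -0.1, 0.4] 1.0 [-0.07  0.49  0.32  1.71 -0.18  0.97  1.32]
[0.55, -0.1, 0.4] 1.5 [-0.01  0.48  0.23  1.7  -0.13  0.97  1.77]
[0.55, -0.1, 0.4] 2.0 [ 0.08  0.48  0.09  1.7  -0.05  0.96  2.19]
[0.55, -0.1, 0.4] 2.5 [ 0.17  0.48 -0.05  1.7   0.03  0.97  2.61]
[0.55, -0.1, 0.4] 3.0 [-0.5   0.72  1.13  1.72 -0.7   1.18 -2.45]
```

Run:
```python
from h import *;import pickle
r.move_pose([.5,-.12,.47],down(np.pi/2))
s=r.get_state();print(s["time"],s["joint_positions"].round(2),s["tool_pos"].round(3))
p=snap("wrist");pickle.dump(p,open("w1.pkl","wb"));cv2.imwrite("pics/w1.png",p["color"][:,:,::-1])
```

```text
2.9 [-0.09  0.36  0.39  1.72 -0.15  1.1   1.92] [ 0.5   -0.119  0.47 ]
```

View pics/w1.png

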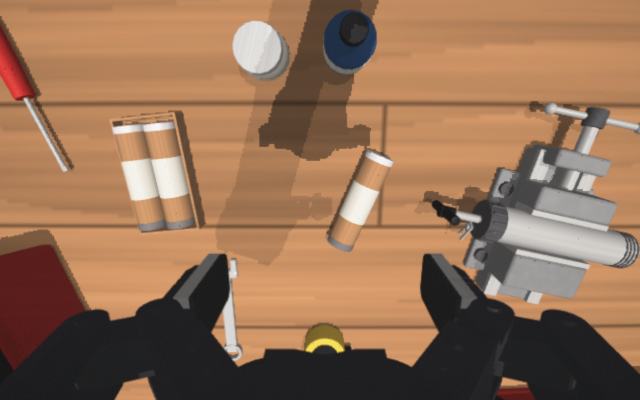

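Wrist view: stray from the white end (378,157) to the dark end (341,246); tray cartridges spanning about (112–200, 112–232); T-handle bar top near (437,206), bar bottom near (455,220). I'll zoom in on both.

Run:
```python
import cv2
i=cv2.imread("pics/w1.png")
for n,(a,b,c,d) in dict(c1=(310,500,130,260),c2=(95,215,100,240)).items():
    cv2.imwrite(f"pics/{n}.png",cv2.resize(i[c:d,a:b],None,fx=4,fy=4,interpolation=cv2.INTER_CUBIC))
```

```text
(no output)
```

View pics/c1.png

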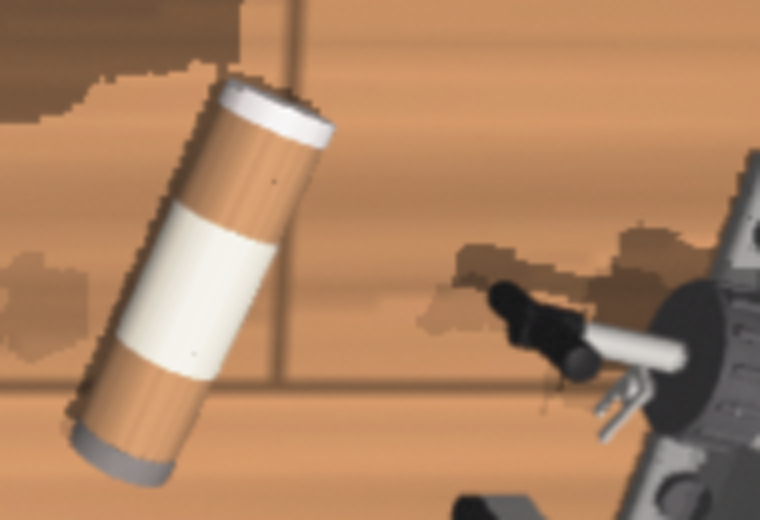

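View pics/c2.png

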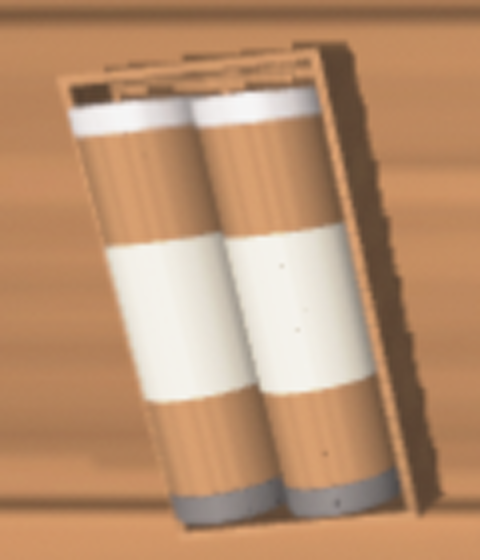

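Crops: stray band corners at full-picture pixels (354.5,181), (379,191), (364,225), (339.5,214). The bar's top disc is at (454,220.5) and its bottom end at (436,204). The band edges of both tray cartridges are clear.

```bash
cat > m.py <<'E'
from h import *;import pickle
p=pickle.load(open("w1.pkl","rb"));T=pickle.load(open("snap0.pkl","rb"))
o1=np.array([309.6,129.6]);o2=np.array([94.6,99.6])
f=lambda o,*q:[o+np.array(x)/4 for x in q]
def cart(o,a,b,e,g,z):
    A=onz(p,f(o,a,b,e,g),z); return A
S=cart(o1,(227.5,224),(167.5,357.5),(276,117),(118.5,458),.019)
L=cart(o2,(163.5,239),(204,393.5),(130,108),(228,508),.023)
R_=cart(o2,(283,231),(319.5,384.5),(254,98),(343,500),.023)
ht=onz(p,f(o1,(577,362)),.091)[0];hb=onz(p,f(o1,(505,297)),.019)[0]
rod=onz(p,f(o1,(592,340),(668,353)),.057)
if __name__=="__main__":
    print("cam",-p["R"].T@p["t"])
    for n,A in(("S",S),("L",L),("R",R_)):
        for i in(0,2):
            d=A[i]-A[i+1];print(n,A[i:i+2].mean(0).round(4),np.linalg.norm(d).round(4),np.degrees(np.arctan2(d[1],d[0])).round(1))
    print("handle",ht.round(4),hb.round(4),rod.round(4).tolist())
    for n in("top","scene"):
        for k,X in dict(S=S[:2].mean(0),Se=S[2],Sf=S[3],L=L[:2].mean(0),R=R_[:2].mean(0),ht=ht).items(): print(n,k,proj(T[n],X)[0].round(1))
        i=T[n]["color"];u,v=proj(T[n],(S[0]+ht)/2)[0].astype(int)
E
python3 m.py
python3 - <<'E'
import cv2
from m import *
i=T["top"]["color"][:,:,::-1]
j=cv2.resize(i[190:280,240:480],None,fx=3.3,fy=3.3,interpolation=cv2.INTER_CUBIC)
for X in(S[:2].mean(0),S[2],S[3],L[:2].mean(0),R_[:2].mean(0),ht):
    u=((proj(T["top"],X)[0]-[239.5,189.5])*3.3).astype(int);cv2.drawMarker(j,tuple(map(int,u)),(255,0,255),0,12,1)
cv2.imwrite("pics/chk.png",j)
E
```

```text
cam [ 0.43071747 -0.12011601  0.43921091]
S [ 0.5517 -0.0728  0.019 ] 0.0505 158.2
S [ 0.5524 -0.0737  0.019 ] 0.1296 157.6
L [ 0.5189 -0.361   0.023 ] 0.0521 -173.8
L [ 0.5185 -0.3621  0.023 ] 0.1344 -174.8
R [ 0.516  -0.3217  0.023 ] 0.0515 -173.8
R [ 0.5155 -0.3221  0.023 ] 0.1344 -174.7
handle [0.5516 0.0281 0.091 ] [0.5533 0.0316 0.019 ] [[0.5561, 0.0465, 0.057], [0.5604, 0.0709, 0.057]]
top S [354.7 224.3]
top Se [346.1 243.9]
top Sf [363.7 204.7]
top L [453.2 238.8]
top R [439.6 239.2]
top ht [320.2 218.4]
scene S [303.5 200. ]
scene Se [316.2 191.8]
scene Sf [290.  208.6]
scene L [246.3 166.6]
scene R [254.7 169.6]
scene ht [326.5 199.1]
```

View pics/chk.png

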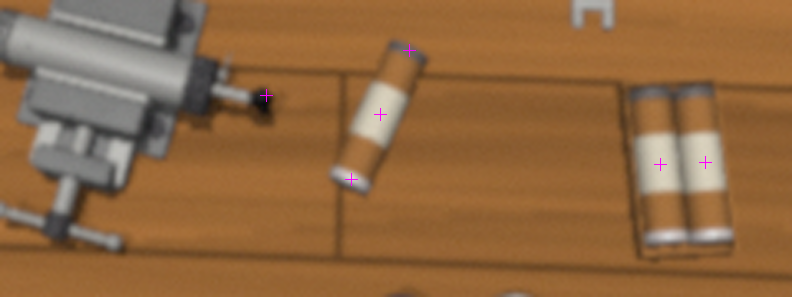

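```bash
cat > pick.py <<'E'
from h import *
hz=r.hold_point_z
a=np.radians(68.1);c=np.array([.552,-.0732,.027+hz])
r.move_pose(c+[0,0,.09],down(a))
print(r.line_to(c,v=.1,until_force=12))
s=r.get_state();print(s["tool_pos"].round(4),s["force"].round(2))
r.close(50)
s=r.get_state();print(s["width"],s["grip_force"],s["time"])
r.line_to(c+[0,0,.13],v=.15)
b=np.radians(95.7);t=np.array([.5172,-.3415,.027+.036+hz])
s=r.get_state();print(s["width"],s["grip_force"],s["force"].round(2))
r.move_pose(t+[0,0,.09],down(b))
p=snap("wrist");cv2.imwrite("pics/w2.png",p["color"][:,:,::-1])
s=r.get_state();print(s["width"],s["grip_force"],s["force"].round(2),s["tool_pos"].round(4),s["time"])
E
python3 pick.py
```

```text
False
[ 0.5523 -0.0733  0.1823] [-0.62 -0.76  0.01]
0.4266878463413888 49.91722047328949 5.3583
0.42513158247688876 50.06155014038086 [-0.5   0.23 -2.21]
0.4242224081455664 50.107916593551636 [ 0.81 -0.14 -2.  ] [ 0.5185 -0.339   0.3071] 7.475
```

View pics/w2.png

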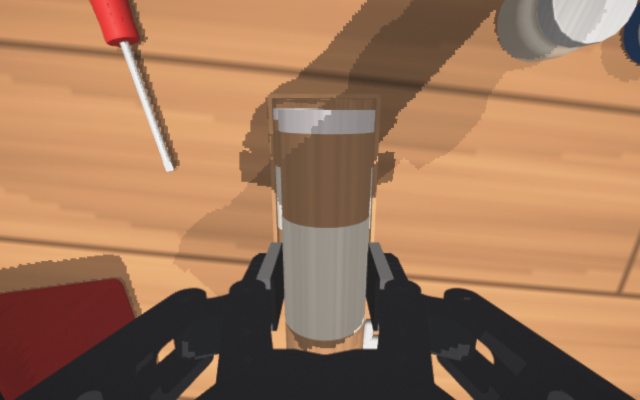

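The held cartridge (277–375 px) sits centred and parallel over the tray (268–380 px). Lowering now.

Run:
```python
from h import *;import pickle
hz=r.hold_point_z
t=np.array([.5172,-.3415,.055+.008+hz])
r.line_to(t+[0,0,.012],v=.12)
print(r.line_to(t-[0,0,.004],v=.03,until_force=4))
s=r.get_state();print(s["tool_pos"].round(4)-t,s["force"].round(2),s["time"])
r.dwell(.2);r.open_gripper();r.dwell(.3)
r.line_to(t+[0,0,.16],v=.15)
r.line_to(t+[-.0,.12,.24],v=.2)
p=snap("wrist");pickle.dump(p,open("w3.pkl","wb"));cv2.imwrite("pics/w3.png",p["color"][:,:,::-1]);print(r.get_state()["time"])
```

```text
True
[0.0003 0.0005 0.0023] [-0.32  0.23  4.15] 8.6833
11.8583
```

View pics/w3.png

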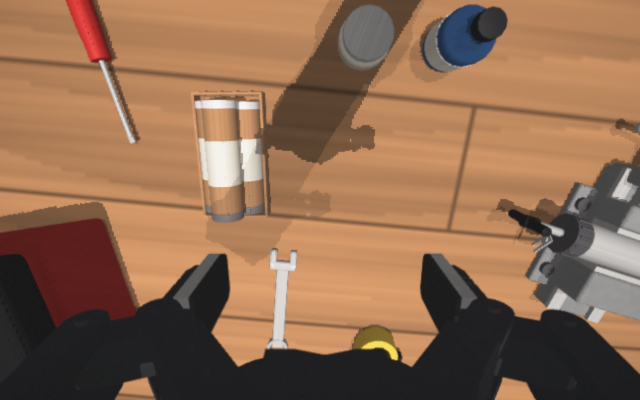

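The stray lies in the gap on the other two, from (222,100) to (228,220), level with them (100–216), and it's released. Next is a close look at the handle.

Run:
```python
from h import *;import pickle
w=pickle.load(open("w3.pkl","rb"));A=onz(w,[(222,101),(228,219)],.057);print(A.round(3).tolist(),A.mean(0).round(3))
hz=r.hold_point_z
r.move_pose([.5525,.03,.078+.1+hz],down(np.radians(-11)))
s=r.get_state();print(s["time"],s["joint_positions"].round(2),s["tool_pos"].round(4))
p=snap("wrist");pickle.dump(p,open("w4.pkl","wb"));cv2.imwrite("pics/w4.png",p["color"][:,:,::-1])
print(proj(p,[[.5525,.03,.091],[.5525,.03,.019]]))
```

```text
[[0.449, -0.342, 0.057], [0.584, -0.333, 0.057]] [ 0.516 -0.337  0.057]
13.575 [-0.5   0.62  0.64  1.81 -0.48  0.87  0.18] [0.5527 0.0291 0.3328]
[[324.05218225 212.30118696]
 [324.19486794 187.79047039]]
```

View pics/w4.png

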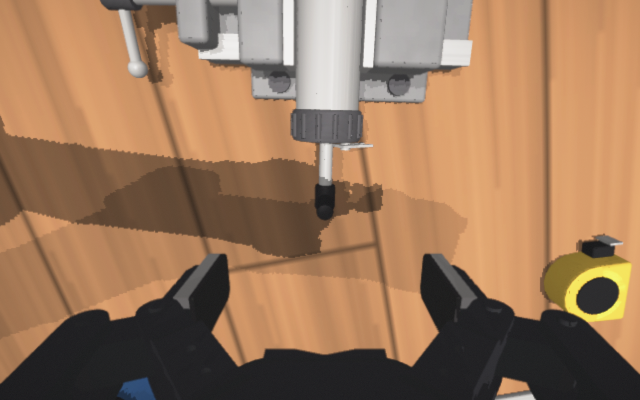

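Bar top at about (325,211), predicted (324,212), so the position agrees within about 1 mm. The rod and barrel run up the picture near column 327. I need the axis angle from barrel edges.

Run:
```python
from h import *;import pickle
p=pickle.load(open("w4.pkl","rb"));g=cv2.GaussianBlur(cv2.cvtColor(p["color"],cv2.COLOR_RGB2GRAY),(3,3),0).astype(int)
for v in(5,20,35,50,65,80,95,103,120,130,148,155,162,170,178):
    d=np.abs(g[v,2:]-g[v,:-2]);print(v,[(u+1,g[v,u]-0,g[v,u+2]) for u in range(280,380) if d[u]>22 and d[u]==d[u-2:u+3].max()])
b=(p["color"].max(2)<60);b[230:]=0;b[:185]=0;b[:,:300]=0;b[:,345:]=0
ys,xs=np.nonzero(b);print(xs.min(),xs.max(),ys.min(),ys.max(),[ (y,xs[ys==y].min(),xs[ys==y].max()) for y in range(ys.min(),ys.max()+1,3)])
```

```text
5 [(283, np.int64(161), np.int64(231)), (293, np.int64(227), np.int64(138)), (297, np.int64(114), np.int64(146)), (365, np.int64(109), np.int64(197)), (376, np.int64(221), np.int64(145))]
20 [(283, np.int64(156), np.int64(234)), (293, np.int64(229), np.int64(138)), (297, np.int64(115), np.int64(147)), (361, np.int64(141), np.int64(106)), (365, np.int64(132), np.int64(225)), (375, np.int64(229), np.int64(150))]
35 [(283, np.int64(162), np.int64(235)), (293, np.int64(230), np.int64(139)), (297, np.int64(115), np.int64(147)), (298, np.int64(129), np.int64(161)), (360, np.int64(148), np.int64(120)), (364, np.int64(122), np.int64(221)), (374, np.int64(234), np.int64(151))]
50 [(283, np.int64(153), np.int64(228)), (293, np.int64(230), np.int64(138)), (297, np.int64(116), np.int64(149)), (298, np.int64(131), np.int64(164)), (363, np.int64(111), np.int64(215)), (373, np.int64(238), np.int64(157))]
65 [(283, np.int64(85), np.int64(135)), (293, np.int64(162), np.int64(115)), (297, np.int64(122), np.int64(155)), (359, np.int64(142), np.int64(105)), (362, np.int64(105), np.int64(195)), (363, np.
[... 1279 characters left out ...]
int64(154))]
178 [(319, np.int64(101), np.int64(125)), (324, np.int64(142), np.int64(187)), (330, np.int64(195), np.int64(146)), (363, np.int64(154), np.int64(130)), (369, np.int64(123), np.int64(150)), (370, np.int64(136), np.int64(163))]
315 334 185 219 [(185, np.int64(316), np.int64(334)), (188, np.int64(315), np.int64(334)), (191, np.int64(315), np.int64(334)), (194, np.int64(315), np.int64(334)), (197, np.int64(315), np.int64(334)), (200, np.int64(315), np.int64(334)), (203, np.int64(315), np.int64(334)), (206, np.int64(315), np.int64(334)), (209, np.int64(317), np.int64(332)), (212, np.int64(317), np.int64(332)), (215, np.int64(318), np.int64(332)), (218, np.int64(320), np.int64(329))]
```

Run:
```python
from h import *;import pickle
p=pickle.load(open("w4.pkl","rb"))
A=onz(p,[(329.2,20),(328.4,65),(326.5,125),(325.5,155),(325,170)],.055)
k=np.polyfit(A[:,1],A[:,0],1);ang=np.degrees(np.arctan2(1,k[0]));H=onz(p,[(324.8,212)],.091)[0]
print(A.round(4).tolist(),"angle",ang,"handle",H.round(4),"axis x at handle",np.polyval(k,H[1]))
cap=onz(p,[(327,141.5)],.055+.0);print("cap edge approx",cap)
```

```text
[[0.5802, 0.1541, 0.055], [0.5743, 0.1258, 0.055], [0.565, 0.0852, 0.055], [0.5601, 0.0634, 0.055], [0.5575, 0.0521, 0.055]] angle 77.38228839919799 handle [0.553  0.0301 0.091 ] axis x at handle 0.5526474917355887
cap edge approx [[0.56311918 0.07318784 0.055     ]]
```

```bash
cat > pull.py <<'E'
from h import *;import json
hz=r.hold_point_z;a=np.radians(78.2)
c=np.array([.5527,.0300,.083+hz]);Rt=down(a-np.pi/2)
r.line_to(c+[0,0,.05],rotation=Rt,v=.15)
print(r.line_to(c,v=.08,until_force=12),r.get_state()["force"].round(2))
r.close(110);r.dwell(.3)
s=r.get_state();p0=s["tool_pos"];print(p0.round(4)-c,s["width"],s["grip_force"],s["force"].round(2),s["wrist_torque"].round(2))
json.dump(dict(p0=p0.tolist(),c=c.tolist()),open("p0.json","w"))
u=-np.array([np.cos(a),np.sin(a),0]);n=np.array([u[1],-u[0],0])
for d in(.02,.05):
    r.line_to(c+u*d,v=.05);r.dwell(.3);s=r.get_state();e=s["tool_pos"]-p0
    print(d,"along",(e@u).round(4),"lat",(e@n).round(4),"F along",(s["force"]@u).round(2),"lat",(s["force"]@n).round(2),s["force"].round(1),s["wrist_torque"].round(2),s["width"],s["time"])
E
python3 pull.py
```

```text
False [-0.39  0.4   0.36]
[1.e-04 0.e+00 4.e-04] 0.09691326517003611 107.61771440505981 [-1.98  0.68  4.19] [ 0.1   0.17 -0.08]
0.02 along 0.0164 lat 0.0 F along -7.21 lat 0.33 [1.2 7.1 5.9] [ 1.34 -0.1  -0.06] 0.09945550301360119 16.7
0.05 along 0.0453 lat 0.0002 F along -8.71 lat 1.59 [0.2 8.8 6.7] [ 1.73 -0.14 -0.04] 0.10157954752508173 17.75
```

```bash
cat > pull2.py <<'E'
from h import *;import json,pickle
a=np.radians(78.2);j=json.load(open("p0.json"));p0=np.array(j["p0"]);c=np.array(j["c"])
u=-np.array([np.cos(a),np.sin(a),0]);n=np.array([u[1],-u[0],0])
d=.05
for tgt in(.085,.12,.12):
    s=r.get_state();d+=tgt-(s["tool_pos"]-p0)@u
    r.line_to(c+u*d,v=.05);r.dwell(.3);s=r.get_state();e=s["tool_pos"]-p0
    print(round(d,4),"along",(e@u).round(4),"lat",(e@n).round(4),"F along",(s["force"]@u).round(2),"lat",(s["force"]@n).round(2),s["force"].round(1),s["width"],s["time"])
for m in("wrist","top","scene"):
    p=snap(m);pickle.dump(p,open(f"e_{m}.pkl","wb"))
    cv2.imwrite(f"pics/e_{m}.png",p["color"][:,:,::-1])
E
python3 pull2.py
```

```text
0.0897 along 0.0835 lat 0.0003 F along -12.08 lat 2.25 [ 0.3 12.3  9.1] 0.10214039260582644 18.9917
0.1262 along 0.1187 lat 0.0005 F along -15.89 lat 2.41 [ 0.9 16.1 11.4] 0.10194359793991117 20.175
0.1276 along 0.1197 lat 0.0004 F along -15.58 lat 3.34 [-0.1 15.9 11.1] 0.10013883405896082 20.725
```

View pics/e_wrist.png

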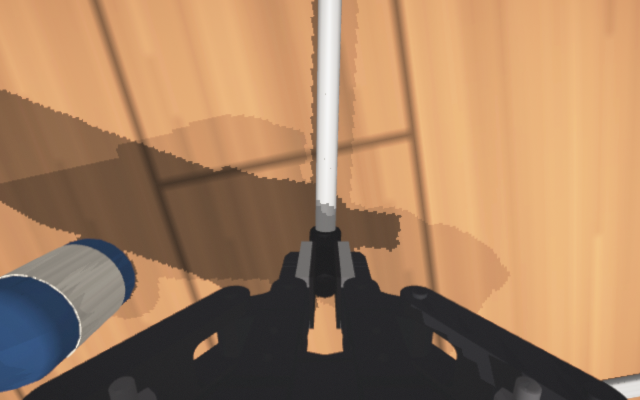

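Wrist view: the bar is held between the pads at (325,265) and the rod runs straight to it, with the hub edge near row 229. I'll check the handle's real travel from that hub edge in both wrist pictures.

Run:
```python
from h import *;import pickle
a=np.radians(78.2);u=-np.array([np.cos(a),np.sin(a),0])
W=pickle.load(open("w4.pkl","rb"));E=pickle.load(open("e_wrist.pkl","rb"));T=pickle.load(open("e_top.pkl","rb"))
for p,r0,r1,c in((W,174,192,325),(E,200,240,325)):
    print([(v,int(p["color"][v,c-1:c+2].mean())) for v in range(r0,r1,1)])
# expected points in end pose
o=np.array([.5527,.03,.055])+u*.12
cap=np.array([.5527,.03,.055])-u*.046
print("top: handle,groove,latch,cap",proj(T,[o,o-u*.161,cap+u*.005,cap]).round(1).tolist())
q=[cap+u*(x/1000) for x in range(-8,40,3)]
P=proj(T,q)
g=T["color"].mean(2).astype(np.float32)
for x,(U,V) in zip(range(-8,40,3),P):
    print(x,(round(float(U),1),round(float(V),1)),cv2.remap(g,np.full((11,1),U,np.float32),(V+np.arange(-5,6)).astype(np.float32).reshape(-1,1),1).ravel().astype(int).tolist())
```

```text
[(174, 225), (175, 225), (176, 222), (177, 201), (178, 192), (179, 145), (180, 137), (181, 136), (182, 136), (183, 135), (184, 131), (185, 104), (186, 48), (187, 41), (188, 42), (189, 40), (190, 40), (191, 39)]
[(200, 239), (201, 238), (202, 237), (203, 217), (204, 165), (205, 155), (206, 154), (207, 155), (208, 155), (209, 155), (210, 155), (211, 154), (212, 150), (213, 133), (214, 129), (215, 122), (216, 120), (217, 119), (218, 120), (219, 120), (220, 120), (221, 120), (222, 120), (223, 119), (224, 120), (225, 119), (226, 120), (227, 119), (228, 119), (229, 120), (230, 119), (231, 110), (232, 55), (233, 32), (234, 34), (235, 39), (236, 37), (237, 35), (238, 33), (239, 33)]
top: handle,groove,latch,cap [[360.2, 230.3], [306.1, 217.1], [306.1, 217.1], [304.4, 216.7]]
-8 (301.7, 216.0) [65, 67, 72, 75, 75, 71, 69, 62, 58, 50, 45]
-5 (302.7, 216.3) [66, 67, 67, 65, 64, 62, 56, 49, 43, 39, 40]
-2 (303.7, 216.5) [59, 57, 54, 51, 51, 52, 48, 43, 42, 41, 42]
1 (304.7, 216.8) [67, 65, 56, 55, 63, 67, 63, 54, 49, 46, 47]
4 (305.7, 217.0) [106, 96, 81, 81, 96, 105, 93, 73, 56, 50, 53]
7 (306.8, 217.3) [127, 114, 96, 100, 125, 137, 122, 91, 70, 62, 64]
10 (307.8, 217.5) [118, 106, 96, 113, 145, 157, 137, 106, 85, 71, 70]
13 (308.8, 217.7) [94, 87, 91, 124, 158, 164, 140, 112, 92, 72, 68]
16 (309.8, 218.0) [85, 86, 99, 131, 163, 167, 142, 113, 88, 69, 65]
19 (310.8, 218.2) [92, 96, 109, 131, 155, 162, 143, 114, 88, 69, 68]
22 (311.8, 218.5) [103, 104, 110, 130, 157, 165, 145, 115, 90, 75, 76]
25 (312.8, 218.7) [109, 108, 113, 136, 163, 168, 145, 116, 93, 83, 90]
28 (313.8, 219.0) [111, 109, 115, 136, 163, 167, 143, 116, 94, 94, 100]
31 (314.8, 219.2) [111, 110, 114, 132, 156, 164, 145, 117, 101, 102, 95]
34 (315.8, 219.5) [111, 109, 113, 132, 158, 166, 148, 120, 107, 101, 82]
37 (316.8, 219.7) [112, 111, 115, 138, 164, 168, 144, 119, 108, 94, 69]
```

Run:
```python
from h import *;import pickle
a=np.radians(78.2);u=-np.array([np.cos(a),np.sin(a),0])
W=pickle.load(open("w4.pkl","rb"));E=pickle.load(open("e_wrist.pkl","rb"))
for z in(.06,.063):
    A=onz(W,[(325,185.6)],z)[0];B=onz(E,[(325,231.9)],z)[0];print(z,A.round(4),B.round(4),((B-A)@u).round(4))
T=pickle.load(open("e_scene.pkl","rb"));S=pickle.load(open("snap0.pkl","rb"))
for n in("top","scene"):
    c=pickle.load(open(f"e_{n}.pkl","rb"));d=cv2.absdiff(c["color"],S[n]["color"]).max(2)
    for k,X in dict(oil=(.358,-.09,.1),jar=(.364,-.187,.06)).items():
        x,y=proj(c,X)[0].astype(int);print(n,k,(d[y-8:y+9,x-8:x+9]>40).mean().round(2))
s=r.get_state();print(s["time"],s["tool_pos"],s["width"])
```

```text
0.06 [0.5554 0.0412 0.06  ] [ 0.5301 -0.0733  0.06  ] 0.1172
0.063 [0.5555 0.0419 0.063 ] [ 0.5303 -0.0722  0.063 ] 0.1168
top oil 0.03
top jar 0.0
scene oil 0.0
scene jar 1.0
20.875 [ 0.52789758 -0.08714172  0.23796807] 0.09536872616987606
```

Run:
```python
from h import *;import pickle
a=np.radians(78.2);u=-np.array([np.cos(a),np.sin(a),0])
W=pickle.load(open("w4.pkl","rb"));p=snap("wrist");pickle.dump(p,open("e2.pkl","wb"))
for q,r0,r1 in((W,195,228),(p,262,310)):
    g=q["color"].astype(int);print([(v,int(g[v,323:328].mean())) for v in range(r0,r1)])
for v in(212,216):print(W["color"][v,310:340].mean(1).astype(int).tolist())
for v in(272,280,288,292):print(v,p["color"][v,305:345].mean(1).astype(int).tolist())
H=np.array([.5527,.03,.091]);s=r.get_state()["tool_pos"].copy();s[2]=.091
for o in(-.006,0,.006):print(o,proj(W,H+u*o),proj(p,s+u*o),proj(p,H+u*(.117+o)))
```

```text
[(195, 28), (196, 28), (197, 28), (198, 28), (199, 29), (200, 27), (201, 28), (202, 28), (203, 28), (204, 31), (205, 38), (206, 46), (207, 45), (208, 42), (209, 41), (210, 40), (211, 37), (212, 36), (213, 35), (214, 35), (215, 34), (216, 34), (217, 33), (218, 33), (219, 39), (220, 61), (221, 72), (222, 73), (223, 73), (224, 73), (225, 76), (226, 83), (227, 88)]
[(262, 31), (263, 30), (264, 31), (265, 32), (266, 31), (267, 31), (268, 31), (269, 33), (270, 31), (271, 31), (272, 32), (273, 32), (274, 39), (275, 40), (276, 38), (277, 35), (278, 33), (279, 34), (280, 33), (281, 33), (282, 33), (283, 32), (284, 33), (285, 32), (286, 32), (287, 33), (288, 32), (289, 32), (290, 32), (291, 32), (292, 32), (293, 32), (294, 32), (295, 32), (296, 40), (297, 78), (298, 125), (299, 144), (300, 145), (301, 145), (302, 147), (303, 151), (304, 160), (305, 165), (306, 166), (307, 166), (308, 166), (309, 166)]
[72, 72, 73, 74, 73, 71, 51, 38, 35, 38, 38, 37, 36, 37, 38, 36, 37, 35, 35, 34, 33, 33, 34, 48, 65, 70, 72, 74, 75, 76]
[71, 72, 72, 73, 74, 73, 71, 60, 45, 36, 35, 34, 33, 33, 35, 34, 34, 34, 3
[... 310 characters left out ...]
3, 34, 32, 33, 33, 33, 32, 33, 33, 34, 33, 34, 37, 41, 42, 41, 51, 94, 114, 118, 113]
288 [40, 40, 43, 44, 42, 41, 42, 41, 37, 34, 32, 32, 34, 32, 32, 33, 32, 32, 33, 32, 31, 34, 33, 32, 33, 32, 31, 33, 32, 32, 33, 37, 40, 42, 41, 43, 43, 44, 43, 40]
292 [39, 38, 40, 38, 41, 41, 42, 41, 38, 36, 33, 32, 33, 32, 33, 33, 32, 33, 32, 33, 32, 33, 32, 33, 33, 33, 32, 33, 34, 32, 35, 36, 41, 41, 42, 41, 39, 39, 40, 39]
-0.006 [[324.45965911 203.81834394]] [[326.2940474  277.83561484]] [[327.18540366 271.59645675]]
0 [[324.33949687 212.24793677]] [[326.15491511 291.21208866]] [[327.03463017 285.12703041]]
0.006 [[324.22111274 220.55303378]] [[326.01904813 304.25963687]] [[326.88735579 298.32419669]]
```

The hub edge and the bar's top disc both put the handle at about 117 mm travel, so it slipped about 3 mm in the pads. I'll tighten the grip, pull the remainder and re-measure, watching for creep.

```bash
cat > fin.py <<'E'
from h import *;import json,pickle,sys
a=np.radians(78.2);c=np.array(json.load(open("p0.json"))["c"])
u=-np.array([np.cos(a),np.sin(a),0]);H=np.array([.5527,.03,0])
def meas():
    p=snap("wrist");g=p["color"].astype(int)
    v=g[285:312,323:328].mean((1,2));i=np.argmax(v>65);e1=285+i-1+(65-v[i-1])/(v[i]-v[i-1])
    h=g[222:262,324:327].mean((1,2));k=np.argmax(h<75);e2=222+k-1+(h[k-1]-75)/(h[k-1]-h[k])
    A=(onz(p,[(325,e1)],.091)[0]-H)@u-.0056;B=(onz(p,[(325,e2)],.063)[0]-H)@u+.0122
    s=r.get_state();print("disc",round(A,4),"hub",round(B,4),"tool",((s["tool_pos"]-c)@u).round(4),"F",(s["force"]@u).round(2),s["time"]);return (A+B)/2
d=float(sys.argv[1]);r.close(120)
meas();r.line_to(c+u*d,v=.02);r.dwell(.4);meas();r.dwell(1.5);meas()
E
python3 fin.py .1306
```

```text
disc 0.1166 hub 0.1166 tool 0.1198 F -15.66 21.1917
disc 0.1197 hub 0.1197 tool 0.1228 F -15.31 21.9417
disc 0.1196 hub 0.1197 tool 0.1227 F -16.19 23.4917
```

```bash
python3 -c "
from bench import r
print(r.sign_off())"
```

```text
the job is handed in; nothing more can be done
None
```

The stray cartridge lies released in the gap on top of the two in the tray, ends about level, and the T-handle is held pulled out about 119.7 mm of the 120 mm, with no creep over 1.5 s; I handed the job in at about 23.5 s and have not seen the verdict.

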